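Swap the bench supplies back into their own dishes

ROBOT

A 6-joint arm with a two-finger parallel gripper is mounted at the origin on a cart in front of the work surface, level with it; the furniture and walls round the work are solid. World frame = base frame: x ahead of the robot, y to its left, z up, the work surface at z = 0. Lengths are in m, angles in rad, forces in N, time in s.
With the tool pointing down it reaches from about 0.3 to 0.75 m from the base axis. Payload 8.5 kg.
Tool frame: the origin (TCP) lies midway between the tips of the shut fingers; the grasp point (between the pads) lies 19 mm behind it; z points along the fingers, y is the line along which they close (so a half turn about z gives the same grasp; the last joint's range is limited). The gripper opens to 85 mm and grips with 20 to 120 N. Pads are 22 mm wide; open, the fingers measure 114 mm over their backs; the gripper's body (76 mm by 85 mm) begins 54 mm behind the grasp point. The pads swing forward as they close: fully open they stand 13 mm farther back than shut.
Start: joints at [1.031, 0.381, 1.297, -0, 1.464, -0.215], TCP at [0.176, 0.521, 0.231] pointing down, gripper open.
Joint ranges: [-3.11, 3.11], [-0.89, 2.33], [0.22, 2.48], [-1.42, 4.56], [0.17, 2.85], [-2.88, 2.88]. Speed limits (rad/s): [2.39, 2.39, 3.14, 3.14, 3.14, 3.14].

INTERFACE

Orientations are given as a unit quaternion [x, y, z, w].
In Python, from bench import env gives the robot as it stands.
- The arm moves only by the tool servo_tool, never from a script. Its argument "steps" is a list of rows, each an object of numbers: "fingers": the opening, from 0 (shut) to 1 (fully open); "tx", "ty", "tz": the shift along the world's x, y, z each as a share of 0.4 m, from -1 to 1; "ax", "ay", "az": the turn, a rotation vector about the world's x, y, z each as a share of 90 degrees, from -1 to 1. A call has 1 to 5 rows; each row is the pose to reach, as a shift and turn from the pose commanded when the call began; what a row does not reach only later rows make up. A row lasts 1/12 s, in which the tool goes at most 41.7 mm and 7.16 degrees, less where a joint would pass 70% of its speed; a pose out of reach is approached as far as the arm can. A call with a number of a shift or a turn outside -1 to 1 is refused whole. A call with a gripper value outside its range is refused whole. The fingers move at their own pace and stop on an object; "newtons" is the grip in N (left out, the last holds). Time passes only in rows, so rows that repeat a pose let the fingers close. It gives the time, the measured TCP pose, the force, the opening and the grip force at its end, in the units of the state.
- env.read_state(): the state, without advancing time (a new reading comes with each control period).
- env.read_camera(name): name is "scene" or "top" or "wrist"; returns the picture (480x640x3 uint8, blue, green, red); there is no depth.
- env.get_calibration(name): a dict with "intrinsics" (3x3 intrinsics, pixels), "cam_to_world" (4x4, takes a point from camera to world coordinates). Camera axes: x right, y up, looking along -z (the intrinsics and any distortion apply to the point x, -y, -z); pixel columns grow to the right and rows downward; lengths in m; the calibration is good to about 2 mm. A picture is of the moment at which its call begins: read the wrist's pose just before it. get_calibration takes no time and is no camera call; for the wrist camera it gives the pose at the moment of the call.
- env.job_done(): hands the job in; it is judged then, once.
The state is a dict: "time": time; "q": joint angles; "dq": joint speeds; "effort": joint torques, N m; "ee_pos": TCP position; "orientation": TCP orientation; "contact_force": force on the tool from outside, world axes, zero at the start; "torque": the same for the moment, N m; "grip_width": finger opening in m; "finger_force": force on a finger pad.
Only numpy, scipy, OpenCV 4.12 (cv2) and the standard library are available. Lean on these libraries where they do the work, as an engineer would, in place of code of your own. Each camera call takes 0.05 s, during which the arm holds its last target. There are 200 camera calls.

TASK

The supplies were put back in each other's dishes: put the solder reel in the round dish, the terminal block in the oblong dish, the screw-capped jar in the square dish and the small bottle in the six-sided dish, each standing flat and upright in the middle of its dish. One dish holds one thing, so use the empty rubber mat (or free bench) to set something aside on the way. Do not tip the jar or the bottle over, and leave the open tin of screws where it stands.

Things in the scene. Friction and masses are not known exactly. Their poses are not given: they have to be found in the camera images.
- reel: reel of solder wire standing on a flange, like a drum: 53 mm across the flanges, 30 mm high, its top flange 5 mm thick; graspable across the flanges from above, at any yaw. Origin: centre of its underside; z up. It starts in the square or the six-sided dish
- block: whitish aluminium test block (the one in a dish, not the fixed one far right by the magnifier) with a row of screw terminals on top: 30 mm (x) by 62 mm (y), solid body 20 mm high, screw heads to 24 mm. Grasp across the 30 mm (its x). Origin: centre of its underside; z up. It starts in the square or the six-sided dish, at any yaw
- jar: upright round jar with a wide screw cap: body 41 mm across, cap 45 mm across from 34 mm up to its top at 49 mm. Origin: centre of its underside; z up. It starts in the round or the oblong dish
- bottle: upright small round amber glass bottle: body 32 mm across up to 50 mm, then the shoulder and a 23 mm cap, 70 mm high in all. Origin: centre of its underside; z up. It starts in the round or the oblong dish
- dish_round: low round dish of plain grey plastic, fixed to the bench, floor 3 mm thick, lip 8 mm high above the bench and 4 mm thick, inside 84 mm across. Origin: centre of its underside, on the bench; z up
- dish_square: low square dish of plain grey plastic, fixed to the bench, floor 3 mm thick, lip 8 mm high above the bench and 4 mm thick, inside 82 by 82 mm. Origin: centre of its underside, on the bench; z up; x and y along its sides
- dish_oblong: low oblong rectangular dish of plain grey plastic, fixed to the bench, floor 3 mm thick, lip 8 mm high above the bench and 4 mm thick, inside 80 mm (x) by 112 mm (y). Origin: centre of its underside, on the bench; z up; x and y along its sides
- dish_hex: low six-sided (hexagonal) dish of plain grey plastic, fixed to the bench, floor 3 mm thick, lip 8 mm high above the bench and 4 mm thick, inside 82 mm across the flats. Origin: centre of its underside, on the bench; z up; x towards the middle of one side
- mat: flat square mat of black rubber, 90 by 90 by 3 mm, fixed and empty: a free spot to set one thing aside. Origin: centre of its underside, on the bench; z up
- screw_tin: round open tin with screws, 65 mm across, 20 mm high, loose; a bystander. (The other bystanders among the dishes are under 40 mm high; the multimeter at the back, behind the open laptop in the middle, is 139 mm high.) Origin: centre of its underside; z up
Mind the look-alikes: they are no part of the job. Leave any yellow look-alike of the reel alone. Leave any purple look-alike of the bottle alone.

How it is judged:
At the end, for the whole second after the job is handed in: Reel in the round dish, terminal block in the oblong, jar in the square, bottle in the six-sided: each within 15 mm of the dish's centre, flat on its floor (underside under 7 mm above the bench, tilt under 0.1 rad), released, at rest; the tin within 20 mm of where it stood (horizontal distance between reel and dish_round below 0.015 m and z of reel in the frame of dish_round below 0.007 m and angle between each of reel, block, jar, bottle's own z axis and vertical below 0.1 rad and linear speed of each of reel, block, jar, bottle below 0.02 m/s and contact force between the fingers and reel below 0.1 N and horizontal distance between block and dish_oblong below 0.015 m and z of block in the frame of dish_oblong below 0.007 m and contact force between the fingers and block below 0.1 N and horizontal distance between jar and dish_square below 0.015 m and z of jar in the frame of dish_square below 0.007 m and contact force between the fingers and jar below 0.1 N and horizontal distance between bottle and dish_hex below 0.015 m and z of bottle in the frame of dish_hex below 0.007 m and contact force between the fingers and bottle below 0.1 N and distance of screw_tin from where it was at the start of the episode below 0.02 m); the robot touches nothing.
It fails at once if the jar is tipped over (more than 0.7 rad) (angle between jar's own z axis and vertical above 0.7 rad).
It fails at once if the bottle is tipped over (more than 0.7 rad) (angle between bottle's own z axis and vertical above 0.7 rad).
It fails at once if the tin of screws is pushed more than 20 mm (distance of screw_tin from where it was at the start of the episode above 0.02 m).
It also fails if it takes over 152 s, if anything falls off the work surface, if the arm or the gripper's body presses on something with over 40 N, if the wrist force passes 120 N, or if a joint passes its speed limit or range.

## Working session

There is one attempt and no reset: what is moved stays moved. The work goes in short steps, Python scripts to look and compute and a tool call to move; the robot and the scene stay as the last step left them, time stands still between calls to the robot, and variables do not carry over. Pictures are saved under pics/ and viewed, at most 14 in all, crops included, and the job is handed in when it is done.

Besides the shell and the picture viewer there is one more tool, called after "Emit:" as a command line: name --argument value ..., lists and objects as JSON in quotes. servo_tool: Moves the arm, as the interface text tells. Shift numbers are shares of 0.4 m and turn numbers shares of 90 degrees, none past 1 either way. Its arguments: {"type":"object","properties":{"steps":{"type":"array"},"newtons":{"type":"number"}},"required":["steps"]}

```bash
mkdir -p pics; python3 - <<'E'
from bench import env
import cv2
for n in("top","scene"):
    cv2.imwrite(f"pics/{n}0.png",env.read_camera(n)); c=env.get_calibration(n); print(n,c)
s=env.read_state();print(s)
E
```

```text
top {'intrinsics': array([[454.55481096,   0.        , 317.05829342],
       [  0.        , 454.55481096, 236.10475383],
       [  0.        ,   0.        ,   1.        ]]), 'cam_to_world': array([[ 0.01582843,  0.99323545, -0.11503395,  0.35793291],
       [-0.99982943,  0.01681763,  0.00763371, -0.05269013],
       [ 0.00951667,  0.1148935 ,  0.99333223,  1.23802661],
       [ 0.        ,  0.        ,  0.        ,  1.        ]])}
scene {'intrinsics': array([[514.85705645,   0.        , 319.67400337],
       [  0.        , 514.85705645, 245.13009866],
       [  0.        ,   0.        ,   1.        ]]), 'cam_to_world': array([[ 0.6765285 ,  0.4426904 , -0.58850183, -0.26777182],
       [-0.73619981,  0.38718687, -0.55506411, -0.7737272 ],
       [-0.01786137,  0.80877162,  0.58785154,  0.82493121],
       [ 0.        ,  0.        ,  0.        ,  1.        ]])}
{'time': 0.1, 'q': array([ 1.03072576e+00,  3.81114875e-01,  1.29816391e+00,  1.27384580e-06,
        1.46363123e+00, -2.15253907e-01]), 'dq': array([ 0.00257076, -0.00029224, -0.00225586, -0.00152096,  0.00037492,
        0.00027538]), 'effort': array([ 3.59964935e-03, -4.49216795e+01, -2.31654632e+01, -1.71327260e-04,
        3.69535017e-03,  2.40814336e-05]), 'ee_pos': array([0.17535917, 0.52100907, 0.23078801]), 'orientation': array([ 1.61695344e-01,  9.86840505e-01, -6.12029454e-04, -2.43476092e-04]), 'contact_force': array([ 1.53233062, -0.33008098,  0.48269054]), 'torque': array([ 0.06499558, -0.00235113, -0.04216099]), 'finger_force': 0.0, 'grip_width': 0.08520716883768976}
```

View pics/top0.png

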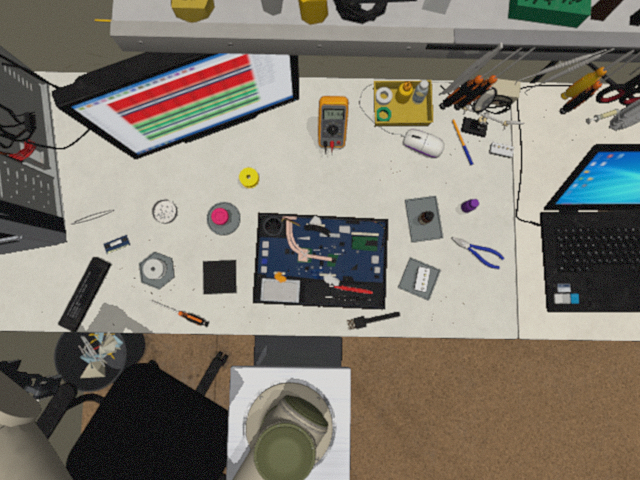

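View pics/scene0.png

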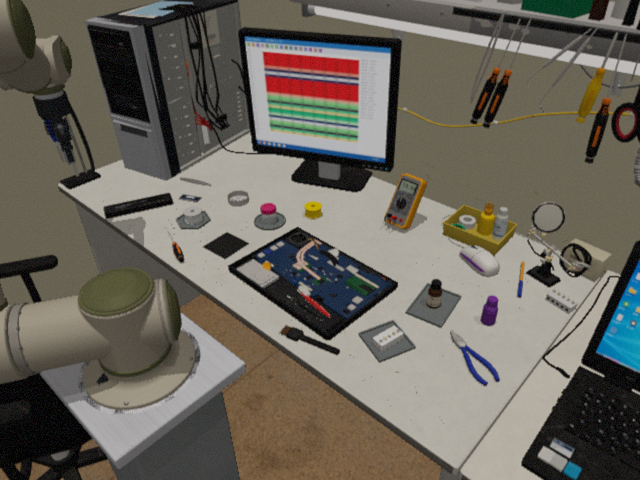

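```bash
cat > h.py <<'E'
from bench import env
import cv2, numpy as np
def ray(n,uv,z,c=None):
    c=c or env.get_calibration(n); K=c["intrinsics"];T=c["cam_to_world"]
    d=np.linalg.inv(K)@[uv[0],uv[1],1]; d=T[:3,:3]@(d*[1,-1,-1]); o=T[:3,3]
    return o+d*(z-o[2])/d[2]
def hull(mask):
    cs=cv2.findContours(mask.astype(np.uint8),cv2.RETR_EXTERNAL,cv2.CHAIN_APPROX_NONE)[0]
    return cv2.convexHull(max(cs,key=cv2.contourArea))
def cen(h):
    m=cv2.moments(h); return m["m10"]/m["m00"],m["m01"]/m["m00"]
E
python3 - <<'E'
from h import *
I=cv2.imread("pics/top0.png"); H=cv2.cvtColor(I,cv2.COLOR_BGR2HSV)
R={"hex":(130,242,185,297),"round":(200,195,246,241),"obl":(400,190,447,245),"sq":(393,252,446,304),"mat":(197,252,244,300),"tin":(145,193,185,229)}
D=I.copy()
for k,(a,b,c,d) in R.items():
    v=H[b:d,a:c,2]; bg=np.percentile(v,90)
    h=hull(v<(bg-40))+[a,b]
    u=cen(h); z=.003 if k=="mat" else .02 if k=="tin" else .008
    w=[ray("top",p,z)[:2] for p in h[:,0]]; w=np.array(w,np.float32)
    r=cv2.minAreaRect((w*1000).astype(np.float32))
    print(k,np.round(u,1),ray("top",u,z).round(4),"rect",np.round(r[0],1),np.round(r[1],1),round(r[2],1))
    cv2.drawContours(D,[h],-1,(0,0,255),1)
for k,(a,b,c,d) in {"jar":(200,195,246,241)}.items():
    h=hull(H[b:d,a:c,1]>120)+[a,b];print(k,cen(h),ray("top",cen(h),.049));cv2.drawContours(D,[h],-1,(0,255,0),1)
L=cv2.resize(D[185:305,125:255],None,fx=3,fy=4.5,interpolation=2);
A=cv2.resize(I[185:305,130:255],None,fx=3.2,fy=3.2,interpolation=2);B=cv2.resize(D[185:305,130:255],None,fx=3.2,fy=3.2,interpolation=0)
C=cv2.resize(I[185:305,385:510],None,fx=3.2,fy=3.2,interpolation=2)
C2=cv2.resize(D[185:305,385:510],None,fx=3.2,fy=3.2,interpolation=0)
cv2.imwrite("pics/c1.png",cv2.resize(np.vstack([np.hstack([A,B]),np.hstack([C,C2])]),(624,600)))
E
```

```text
hex [156.4 270. ] [0.4012 0.3688 0.008 ] rect [401.3 368.6] [102.5  91.2] 70.7
round [223.3 218.3] [0.545  0.1947 0.008 ] rect [544.7 194.2] [91.4 90.1] 2.0
obl [423.2 218.7] [ 0.5532 -0.3524  0.008 ] rect [ 553.5 -352.7] [121.7  90.6] 8.7
sq [418.8 278.5] [ 0.3898 -0.3388  0.008 ] rect [ 390.1 -338.7] [92.3 92.2] 68.3
mat [219.2 276.9] [0.3855 0.2003 0.003 ] rect [385.6 201. ] [91.4 91.8] 2.1
tin [158.7 208.5] [0.5668 0.3678 0.02  ] rect [568.4 370.2] [31.4 64.1] 67.7
jar (219.48122605363983, 216.00536398467432) [0.54470433 0.19673715 0.049     ]
```

View pics/c1.png

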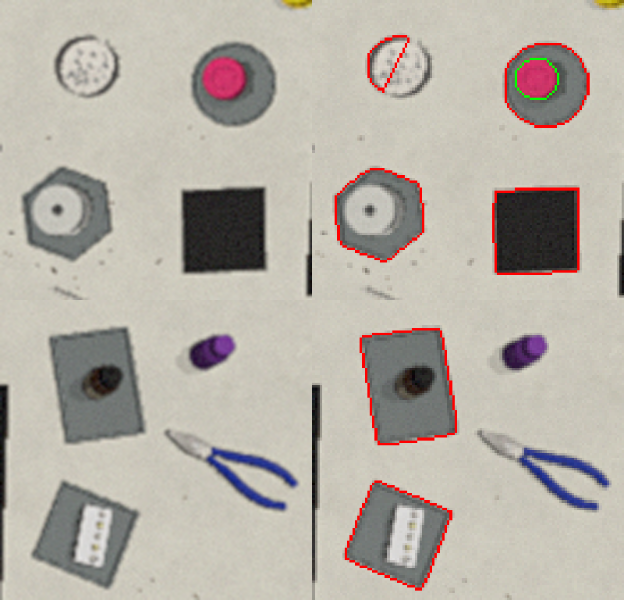

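```bash
python3 - <<'E'
from h import *
I=cv2.imread("pics/top0.png"); H=cv2.cvtColor(I,cv2.COLOR_BGR2HSV)
def m(k,a,b,c,d,f,z):
    h=hull(f(H[b:d,a:c].astype(int)))+[a,b]; w=np.array([ray("top",p,z)[:2]*1000 for p in h[:,0]],np.float32)
    r=cv2.minAreaRect(w); print(k,np.round(cen(h),1),ray("top",cen(h),z).round(4),np.round(r[0],1),np.round(r[1],1),round(r[2],1),cv2.boxPoints(r).round(0).tolist() if k=="block" else "")
m("reel",140,255,172,286,lambda h:h[...,2]>165,.033)
m("block",408,262,434,296,lambda h:h[...,2]>165,.024)
m("bottlecap",415,203,440,230,lambda h:h[...,2]<60,.073)
for k,u,z in(("reel",(153.2,268.6),.033),("tin",(164.9,211.4),.02),("bottlecap",(428.7,215.4),.073),("block",(422.7,279),.024)): print(k,ray("top",u,z).round(4))
S=cv2.cvtColor(cv2.imread("pics/scene0.png"),cv2.COLOR_BGR2HSV)
a,b,c,d=420,272,452,300
h=hull(S[b:d,a:c,2]<70)+[a,b];print(cv2.boundingRect(h))
x,y,w,hh=cv2.boundingRect(h);print("scene cap top",ray("scene",(x+w/2,y+3),.073))
E
```

```text
reel [152.6 268.6] [0.4039 0.3705 0.033 ] [404.1 370.8] [49.  49.9] 66.2 
block [422.1 278.9] [ 0.3884 -0.3439  0.024 ] [ 388.9 -343.7] [30.6 62.8] 78.7 [[355.0, -353.0], [417.0, -365.0], [423.0, -335.0], [361.0, -323.0]]
bottlecap [426.7 216.5] [ 0.5489 -0.3457  0.073 ] [ 547.7 -346.6] [26.3 31.6] 1.0 
reel [0.4039 0.3689 0.033 ]
tin [0.5593 0.3507 0.02  ]
bottlecap [ 0.5519 -0.351   0.073 ]
block [ 0.3882 -0.3454  0.024 ]
(428, 280, 19, 17)
scene cap top [ 0.55265123 -0.36037402  0.073     ]
```

Emit:
servo_tool --steps '[{"tx":0.1,"ty":-0.09,"fingers":1},{"tx":0.2,"ty":-0.18,"fingers":1},{"tx":0.28,"ty":-0.25,"fingers":1},{"tx":0.35,"ty":-0.32,"fingers":1},{"tx":0.42,"ty":-0.38,"fingers":1}]'

```text
invalid input at $.steps[0]: expected keys fingers, tx, ty, tz, ax, ay, az
```

Emit:
servo_tool --newtons 40 --steps '[{"tx":0.92,"ty":-0.81,"tz":0,"ax":0,"ay":0,"az":0,"fingers":1},{"tx":0.92,"ty":-0.81,"tz":0,"ax":0,"ay":0,"az":0,"fingers":1},{"tx":0.92,"ty":-0.81,"tz":0,"ax":0,"ay":0,"az":0,"fingers":1},{"tx":0.92,"ty":-0.81,"tz":0,"ax":0,"ay":0,"az":0,"fingers":1},{"tx":0.92,"ty":-0.81,"tz":0,"ax":0,"ay":0,"az":0,"fingers":1}]'

```text
time: 0.52
ee_pos: [0.3328, 0.382, 0.2311]
orientation: [0.161, 0.987, -0.0, -0.0]
contact_force: [0.4, 1.0, 0.4]
grip_width: 0.0857
finger_force: 0.0
```

Emit:
servo_tool --steps '[{"tx":0.53,"ty":-0.465,"tz":0,"ax":0,"ay":0,"az":0,"fingers":1},{"tx":0.53,"ty":-0.465,"tz":0,"ax":0,"ay":0,"az":0,"fingers":1},{"tx":0.53,"ty":-0.465,"tz":0,"ax":0,"ay":0,"az":0,"fingers":1},{"tx":0.53,"ty":-0.465,"tz":0,"ax":0,"ay":0,"az":0,"fingers":1},{"tx":0.53,"ty":-0.465,"tz":0,"ax":0,"ay":0,"az":0,"fingers":1}]'

```text
time: 0.93
ee_pos: [0.4896, 0.2444, 0.2311]
orientation: [0.162, 0.987, -0.0, -0.0]
contact_force: [0.3, 1.2, 0.3]
grip_width: 0.0854
finger_force: 0.0
```

Emit:
servo_tool --steps '[{"tx":0,"ty":0,"tz":0,"ax":0,"ay":0,"az":0,"fingers":1}]'

```text
time: 1.02
ee_pos: [0.493, 0.2415, 0.2304]
orientation: [0.165, 0.986, -0.001, 0.0]
contact_force: [0.1, 0.4, -0.2]
grip_width: 0.0853
finger_force: 0.0
```

Emit:
servo_tool --steps '[{"tx":0.13,"ty":-0.114,"tz":0,"ax":0,"ay":0,"az":0,"fingers":1},{"tx":0.13,"ty":-0.114,"tz":0,"ax":0,"ay":0,"az":0,"fingers":1},{"tx":0.13,"ty":-0.114,"tz":-0.3,"ax":0,"ay":0,"az":0,"fingers":1},{"tx":0.13,"ty":-0.114,"tz":-0.3,"ax":0,"ay":0,"az":0,"fingers":1},{"tx":0.13,"ty":-0.114,"tz":-0.3,"ax":0,"ay":0,"az":0,"fingers":1}]'

```text
time: 1.43
ee_pos: [0.5401, 0.2, 0.1091]
orientation: [0.162, 0.987, -0.0, -0.0]
contact_force: [0.4, -0.5, -0.1]
grip_width: 0.0855
finger_force: 0.0
```

Emit:
servo_tool --steps '[{"tx":0,"ty":0,"tz":0,"ax":0,"ay":0,"az":0,"fingers":1},{"tx":0,"ty":0,"tz":0,"ax":0,"ay":0,"az":0,"fingers":1}]'

```text
time: 1.6
ee_pos: [0.54, 0.2005, 0.1107]
orientation: [0.162, 0.987, -0.001, -0.002]
contact_force: [-0.2, -0.5, 1.3]
grip_width: 0.0853
finger_force: 0.0
```

```bash
python3 - <<'E'
from h import *
s=env.read_state();print(s["ee_pos"],s["q"].round(2));c=env.get_calibration("wrist");I=env.read_camera("wrist");cv2.imwrite("pics/w1.png",I)
H=cv2.cvtColor(I,cv2.COLOR_BGR2HSV);h=hull((H[...,1]>120)&(H[...,0]>150)&(H[...,2]>80));print(cv2.boundingRect(h),cen(h),ray("wrist",cen(h),.052,c))
E
```

```text
[0.5399901  0.20051909 0.11074971] [ 0.15  0.54  1.4  -0.    1.2  -1.1 ]
(277, 237, 75, 74) (314.2983557889929, 273.86686458095454) [0.54269534 0.19451011 0.052     ]
```

View pics/w1.png

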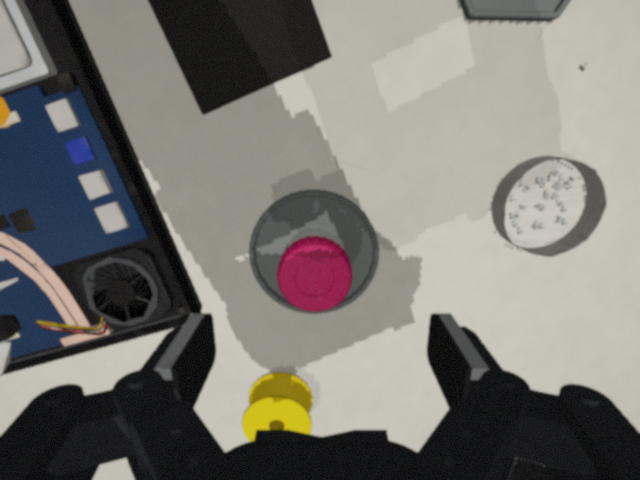

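Emit:
servo_tool --steps '[{"tx":0.008,"ty":-0.014,"tz":-0.07,"ax":0,"ay":0,"az":0,"fingers":1},{"tx":0.008,"ty":-0.014,"tz":-0.15,"ax":0,"ay":0,"az":0,"fingers":1},{"tx":0.008,"ty":-0.014,"tz":-0.222,"ax":0,"ay":0,"az":0,"fingers":1},{"tx":0.008,"ty":-0.014,"tz":-0.222,"ax":0,"ay":0,"az":0,"fingers":1},{"tx":0.008,"ty":-0.014,"tz":-0.222,"ax":0,"ay":0,"az":0,"fingers":0.5}]'

```text
time: 2.07
ee_pos: [0.5447, 0.1952, 0.0244]
orientation: [0.162, 0.987, 0.0, 0.001]
contact_force: [-0.2, -0.1, 0.7]
grip_width: 0.0754
finger_force: 0.0
```

Emit:
servo_tool --steps '[{"tx":0,"ty":0,"tz":0,"ax":0,"ay":0,"az":0,"fingers":0.3},{"tx":0,"ty":0,"tz":0,"ax":0,"ay":0,"az":0,"fingers":0.3},{"tx":0,"ty":0,"tz":0,"ax":0,"ay":0,"az":0,"fingers":0.3},{"tx":0,"ty":0,"tz":0,"ax":0,"ay":0,"az":0,"fingers":0.3},{"tx":0,"ty":0,"tz":0,"ax":0,"ay":0,"az":0,"fingers":0.3}]'

```text
time: 2.48
ee_pos: [0.545, 0.1953, 0.0252]
orientation: [0.162, 0.987, 0.001, 0.002]
contact_force: [-0.8, 0.3, 8.6]
grip_width: 0.0438
finger_force: 39.6
```

Emit:
servo_tool --steps '[{"tx":0,"ty":0,"tz":0,"ax":0,"ay":0,"az":0,"fingers":0.3},{"tx":0,"ty":0,"tz":0,"ax":0,"ay":0,"az":0,"fingers":0.3},{"tx":0,"ty":0,"tz":0,"ax":0,"ay":0,"az":0,"fingers":0.3},{"tx":0,"ty":0,"tz":0,"ax":0,"ay":0,"az":0,"fingers":0.3},{"tx":0,"ty":0,"tz":0,"ax":0,"ay":0,"az":0,"fingers":0.3}]'

```text
time: 2.9
ee_pos: [0.545, 0.1953, 0.0252]
orientation: [0.162, 0.987, 0.001, 0.002]
contact_force: [-2.0, 0.3, 9.2]
grip_width: 0.0436
finger_force: 39.6
```

Emit:
servo_tool --steps '[{"tx":0,"ty":0,"tz":0.05,"ax":0,"ay":0,"az":0,"fingers":0.3},{"tx":0,"ty":0,"tz":0.15,"ax":0,"ay":0,"az":0,"fingers":0.3},{"tx":-0.08,"ty":0,"tz":0.15,"ax":0,"ay":0,"az":0,"fingers":0.3},{"tx":-0.16,"ty":0.005,"tz":0.15,"ax":0,"ay":0,"az":0,"fingers":0.3},{"tx":-0.24,"ty":0.01,"tz":0.15,"ax":0,"ay":0,"az":0,"fingers":0.3}]'

```text
time: 3.32
ee_pos: [0.4471, 0.199, 0.0842]
orientation: [0.162, 0.987, 0.001, 0.002]
contact_force: [0.8, 1.0, -0.9]
grip_width: 0.044
finger_force: 41.0
```

Emit:
servo_tool --steps '[{"tx":-0.08,"ty":0,"tz":0,"ax":0,"ay":0,"az":0,"fingers":0.3},{"tx":-0.16,"ty":0.003,"tz":0,"ax":0,"ay":0,"az":0,"fingers":0.3},{"tx":-0.16,"ty":0.003,"tz":0,"ax":0,"ay":0,"az":0,"fingers":0.3},{"tx":-0.16,"ty":0.003,"tz":-0.08,"ax":0,"ay":0,"az":0,"fingers":0.3},{"tx":-0.16,"ty":0.003,"tz":-0.08,"ax":0,"ay":0,"az":0,"fingers":0.3}]'

```text
time: 3.73
ee_pos: [0.3827, 0.2, 0.049]
orientation: [0.162, 0.987, -0.001, -0.001]
contact_force: [-0.7, -0.6, -1.9]
grip_width: 0.0435
finger_force: 41.2
```

Emit:
servo_tool --steps '[{"tx":0,"ty":0,"tz":0,"ax":0,"ay":0,"az":0,"fingers":0.3}]'

```text
time: 3.82
ee_pos: [0.3838, 0.2001, 0.0509]
orientation: [0.162, 0.987, -0.0, -0.001]
contact_force: [0.2, -0.1, -0.3]
grip_width: 0.044
finger_force: 41.2
```

Emit:
servo_tool --steps '[{"tx":0,"ty":0,"tz":-0.03,"ax":0,"ay":0,"az":0,"fingers":0.3},{"tx":0,"ty":0,"tz":-0.05,"ax":0,"ay":0,"az":0,"fingers":0.3},{"tx":0,"ty":0,"tz":-0.064,"ax":0,"ay":0,"az":0,"fingers":0.3},{"tx":0,"ty":0,"tz":-0.064,"ax":0,"ay":0,"az":0,"fingers":0.3},{"tx":0,"ty":0,"tz":-0.064,"ax":0,"ay":0,"az":0,"fingers":0.3}]'

```text
time: 4.23
ee_pos: [0.3839, 0.2002, 0.0252]
orientation: [0.162, 0.987, -0.0, -0.0]
contact_force: [-0.2, -0.6, -0.7]
grip_width: 0.0437
finger_force: 42.1
```

Emit:
servo_tool --steps '[{"tx":0,"ty":0,"tz":0,"ax":0,"ay":0,"az":0,"fingers":0.6},{"tx":0,"ty":0,"tz":0,"ax":0,"ay":0,"az":0,"fingers":1},{"tx":0,"ty":0,"tz":0,"ax":0,"ay":0,"az":0,"fingers":1},{"tx":0,"ty":0,"tz":0,"ax":0,"ay":0,"az":0,"fingers":1},{"tx":0,"ty":0,"tz":0,"ax":0,"ay":0,"az":0,"fingers":1}]'

```text
time: 4.65
ee_pos: [0.3837, 0.2002, 0.0251]
orientation: [0.162, 0.987, 0.0, 0.0]
contact_force: [0.4, -0.4, 0.0]
grip_width: 0.0852
finger_force: 0.0
```

Emit:
servo_tool --steps '[{"tx":0,"ty":0,"tz":0.1,"ax":0,"ay":0,"az":0,"fingers":1},{"tx":0,"ty":0,"tz":0.2,"ax":0,"ay":0,"az":0,"fingers":1},{"tx":0.01,"ty":0.09,"tz":0.22,"ax":0,"ay":0,"az":0,"fingers":1},{"tx":0.02,"ty":0.18,"tz":0.22,"ax":0,"ay":0,"az":0,"fingers":1},{"tx":0.03,"ty":0.27,"tz":0.22,"ax":0,"ay":0,"az":0,"fingers":1}]'

```text
time: 5.07
ee_pos: [0.3961, 0.3095, 0.1143]
orientation: [0.162, 0.987, 0.001, 0.001]
contact_force: [0.5, 0.0, 0.1]
grip_width: 0.0855
finger_force: 0.0
```

Emit:
servo_tool --steps '[{"tx":0.01,"ty":0.08,"tz":0,"ax":0,"ay":0,"az":0,"fingers":1},{"tx":0.02,"ty":0.15,"tz":0,"ax":0,"ay":0,"az":0,"fingers":1},{"tx":0.02,"ty":0.15,"tz":0,"ax":0,"ay":0,"az":0,"fingers":1},{"tx":0.02,"ty":0.15,"tz":0,"ax":0,"ay":0,"az":0,"fingers":1}]'

```text
time: 5.4
ee_pos: [0.4032, 0.3689, 0.1125]
orientation: [0.161, 0.987, -0.0, -0.0]
contact_force: [-1.0, -0.2, 0.1]
grip_width: 0.0849
finger_force: 0.0
```

```bash
python3 - <<'E'
from h import *
s=env.read_state();print(s["ee_pos"],s["q"].round(2));c=env.get_calibration("wrist");I=env.read_camera("wrist");cv2.imwrite("pics/w2.png",I)
T=env.read_camera("top");cv2.imwrite("pics/t2.png",T)
E
```

```text
[0.40323219 0.36888874 0.11248804] [ 0.52  0.49  1.49 -0.    1.16 -0.72]
```

View pics/w2.png

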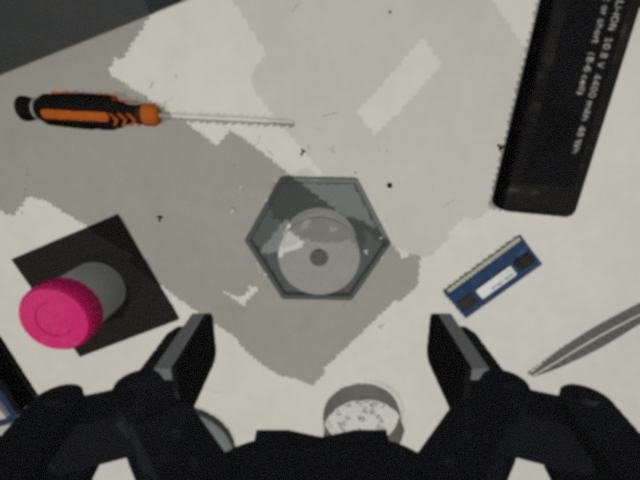

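Emit:
servo_tool --steps '[{"tx":0.002,"ty":0.002,"tz":-0.09,"ax":0,"ay":0,"az":0,"fingers":1},{"tx":0.002,"ty":0.002,"tz":-0.17,"ax":0,"ay":0,"az":0,"fingers":1},{"tx":0.002,"ty":0.002,"tz":-0.23,"ax":0,"ay":0,"az":0,"fingers":1},{"tx":0.002,"ty":0.002,"tz":-0.259,"ax":0,"ay":0,"az":0,"fingers":1},{"tx":0.002,"ty":0.002,"tz":-0.259,"ax":0,"ay":0,"az":0,"fingers":1}]'

```text
time: 5.92
ee_pos: [0.4034, 0.367, 0.0071]
orientation: [0.162, 0.987, -0.002, -0.002]
contact_force: [0.7, 0.0, -1.4]
grip_width: 0.0855
finger_force: 0.0
```

Emit:
servo_tool --steps '[{"tx":0,"ty":0,"tz":0,"ax":0,"ay":0,"az":0,"fingers":0.4},{"tx":0,"ty":0,"tz":0,"ax":0,"ay":0,"az":0,"fingers":0.4},{"tx":0,"ty":0,"tz":0,"ax":0,"ay":0,"az":0,"fingers":0.4},{"tx":0,"ty":0,"tz":0,"ax":0,"ay":0,"az":0,"fingers":0.4},{"tx":0,"ty":0,"tz":0,"ax":0,"ay":0,"az":0,"fingers":0.4}]'

```text
time: 6.33
ee_pos: [0.4052, 0.3692, 0.0111]
orientation: [0.162, 0.987, 0.001, 0.001]
contact_force: [-1.3, -1.8, 7.7]
grip_width: 0.0489
finger_force: 40.0
```

Emit:
servo_tool --steps '[{"tx":0,"ty":0,"tz":0,"ax":0,"ay":0,"az":0,"fingers":0.4},{"tx":0,"ty":0,"tz":0,"ax":0,"ay":0,"az":0,"fingers":0.4},{"tx":0,"ty":0,"tz":0,"ax":0,"ay":0,"az":0,"fingers":0.4}]'

```text
time: 6.58
ee_pos: [0.4052, 0.3692, 0.0111]
orientation: [0.162, 0.987, 0.001, 0.001]
contact_force: [-1.3, -2.1, 7.6]
grip_width: 0.0491
finger_force: 40.0
```

Emit:
servo_tool --steps '[{"tx":0,"ty":0,"tz":0.04,"ax":0,"ay":0,"az":0,"fingers":0.4},{"tx":0,"ty":0,"tz":0.1,"ax":0,"ay":0,"az":0,"fingers":0.4},{"tx":0,"ty":0,"tz":0.18,"ax":0,"ay":0,"az":0,"fingers":0.4},{"tx":0,"ty":0,"tz":0.2,"ax":0,"ay":0,"az":0,"fingers":0.4},{"tx":0,"ty":0,"tz":0.2,"ax":0,"ay":0,"az":0,"fingers":0.4}]'

```text
time: 7.0
ee_pos: [0.4055, 0.3696, 0.0922]
orientation: [0.162, 0.987, 0.002, 0.002]
contact_force: [0.6, 0.5, -1.9]
grip_width: 0.0494
finger_force: 41.7
```

```bash
python3 - <<'E'
from h import *
s=env.read_state();print(s["ee_pos"],s["grip_width"],s["finger_force"]);I=env.read_camera("wrist");S=env.read_camera("scene")
cv2.imwrite("pics/w3.png",np.hstack([cv2.resize(I,(400,300)),cv2.resize(S[120:270,100:300],(400,300))]))
E
```

```text
[0.40548926 0.36957871 0.09217763] 0.04941685470742275 41.679185300599784
```

View pics/w3.png

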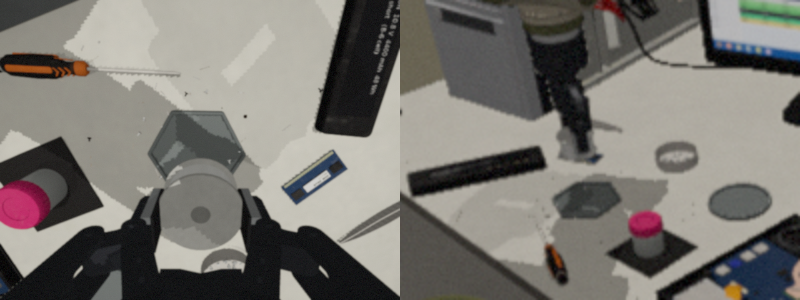

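```bash
python3 - <<'E'
from h import *
print(ray("wrist",(321.6,344),.114), env.read_state()["ee_pos"])
E
```

```text
[0.40193675 0.36882827 0.114     ] [0.40409813 0.36870939 0.08895121]
```

Emit:
servo_tool --steps '[{"tx":0.35,"ty":-0.436,"tz":0,"ax":0,"ay":0,"az":0,"fingers":0.4},{"tx":0.35,"ty":-0.436,"tz":0,"ax":0,"ay":0,"az":0,"fingers":0.4},{"tx":0.35,"ty":-0.436,"tz":0,"ax":0,"ay":0,"az":0,"fingers":0.4},{"tx":0.35,"ty":-0.436,"tz":0,"ax":0,"ay":0,"az":0,"fingers":0.4},{"tx":0.35,"ty":-0.436,"tz":0,"ax":0,"ay":0,"az":0,"fingers":0.4}]'

```text
time: 7.52
ee_pos: [0.5351, 0.2046, 0.0875]
orientation: [0.162, 0.987, -0.0, -0.002]
contact_force: [-0.1, 0.7, -0.6]
grip_width: 0.0488
finger_force: 41.7
```

Emit:
servo_tool --steps '[{"tx":0.03,"ty":-0.037,"tz":0,"ax":0,"ay":0,"az":0,"fingers":0.4},{"tx":0.03,"ty":-0.037,"tz":-0.06,"ax":0,"ay":0,"az":0,"fingers":0.4},{"tx":0.03,"ty":-0.037,"tz":-0.12,"ax":0,"ay":0,"az":0,"fingers":0.4},{"tx":0.03,"ty":-0.037,"tz":-0.12,"ax":0,"ay":0,"az":0,"fingers":0.4},{"tx":0.03,"ty":-0.037,"tz":-0.12,"ax":0,"ay":0,"az":0,"fingers":0.4}]'

```text
time: 7.93
ee_pos: [0.5457, 0.1915, 0.0396]
orientation: [0.162, 0.987, -0.001, -0.002]
contact_force: [0.1, -0.7, -0.7]
grip_width: 0.0489
finger_force: 42.0
```

Emit:
servo_tool --steps '[{"tx":0.003,"ty":0.006,"tz":-0.03,"ax":0,"ay":0,"az":0,"fingers":0.4},{"tx":0.003,"ty":0.006,"tz":-0.055,"ax":0,"ay":0,"az":0,"fingers":0.4},{"tx":0.003,"ty":0.006,"tz":-0.07,"ax":0,"ay":0,"az":0,"fingers":0.4},{"tx":0.003,"ty":0.006,"tz":-0.07,"ax":0,"ay":0,"az":0,"fingers":0.4},{"tx":0.003,"ty":0.006,"tz":-0.07,"ax":0,"ay":0,"az":0,"fingers":0.4}]'

```text
time: 8.35
ee_pos: [0.548, 0.1942, 0.0132]
orientation: [0.162, 0.987, -0.0, -0.0]
contact_force: [0.4, -0.2, -0.1]
grip_width: 0.0488
finger_force: 42.0
```

Emit:
servo_tool --steps '[{"tx":0,"ty":0,"tz":0,"ax":0,"ay":0,"az":0,"fingers":0.7},{"tx":0,"ty":0,"tz":0,"ax":0,"ay":0,"az":0,"fingers":1},{"tx":0,"ty":0,"tz":0,"ax":0,"ay":0,"az":0,"fingers":1},{"tx":0,"ty":0,"tz":0,"ax":0,"ay":0,"az":0,"fingers":1},{"tx":0,"ty":0,"tz":0,"ax":0,"ay":0,"az":0,"fingers":1}]'

```text
time: 8.77
ee_pos: [0.5482, 0.1941, 0.0136]
orientation: [0.162, 0.987, 0.0, 0.0]
contact_force: [-0.1, 0.5, -0.7]
grip_width: 0.0856
finger_force: 0.0
```

Emit:
servo_tool --steps '[{"tx":0,"ty":0,"tz":0.1,"ax":0,"ay":0,"az":0,"fingers":1},{"tx":0,"ty":0,"tz":0.2,"ax":0,"ay":0,"az":0,"fingers":1},{"tx":0,"ty":0,"tz":0.3,"ax":0,"ay":0,"az":0,"fingers":1},{"tx":0,"ty":-1,"tz":0.34,"ax":0,"ay":0,"az":0,"fingers":1},{"tx":0,"ty":-1,"tz":0.34,"ax":0,"ay":0,"az":0,"fingers":1}]'

```text
time: 9.18
ee_pos: [0.5488, 0.1113, 0.1393]
orientation: [0.16, 0.987, 0.0, 0.003]
contact_force: [0.9, -0.6, -1.2]
grip_width: 0.0856
finger_force: 0.0
```

Emit:
servo_tool --steps '[{"tx":0,"ty":-1,"tz":0,"ax":0,"ay":0,"az":0,"fingers":1},{"tx":0,"ty":-1,"tz":0,"ax":0,"ay":0,"az":0,"fingers":1},{"tx":0,"ty":-1,"tz":0,"ax":0,"ay":0,"az":0,"fingers":1},{"tx":0,"ty":-1,"tz":0,"ax":0,"ay":0,"az":0,"fingers":1},{"tx":0,"ty":-1,"tz":0,"ax":0,"ay":0,"az":0,"fingers":1}]'

```text
time: 9.6
ee_pos: [0.5477, -0.0995, 0.1369]
orientation: [0.162, 0.987, -0.0, 0.0]
contact_force: [1.4, 0.5, -0.1]
grip_width: 0.0853
finger_force: 0.0
```

Emit:
servo_tool --steps '[{"tx":0,"ty":-0.55,"tz":0,"ax":0,"ay":0,"az":0,"fingers":1},{"tx":0,"ty":-0.55,"tz":0,"ax":0,"ay":0,"az":0,"fingers":1},{"tx":0,"ty":-0.55,"tz":0,"ax":0,"ay":0,"az":0,"fingers":1},{"tx":0,"ty":-0.55,"tz":0,"ax":0,"ay":0,"az":0,"fingers":1},{"tx":0,"ty":-0.55,"tz":0,"ax":0,"ay":0,"az":0,"fingers":1}]'

```text
time: 10.02
ee_pos: [0.5476, -0.3079, 0.1368]
orientation: [0.162, 0.987, -0.0, 0.0]
contact_force: [0.7, -0.3, -0.4]
grip_width: 0.0855
finger_force: 0.0
```

Emit:
servo_tool --steps '[{"tx":0,"ty":0,"tz":0,"ax":0,"ay":0,"az":0,"fingers":1},{"tx":0,"ty":0,"tz":0,"ax":0,"ay":0,"az":0,"fingers":1}]'

```text
time: 10.18
ee_pos: [0.5475, -0.3078, 0.1362]
orientation: [0.163, 0.987, 0.0, -0.0]
contact_force: [0.3, -0.5, 0.2]
grip_width: 0.0854
finger_force: 0.0
```

```bash
python3 - <<'E'
from h import *
s=env.read_state();print(s["ee_pos"],s["q"].round(2));c=env.get_calibration("wrist");I=env.read_camera("wrist");cv2.imwrite("pics/w4.png",I)
T=env.read_camera("top")
cv2.imwrite("pics/w4.png",np.hstack([I[::1,:],T])[:, :] if 0 else I)
for u in((0,0),(640,0),(320,240)): print(ray("wrist",u,.003,c).round(3))
np.save("c4.npy",c["cam_to_world"])
E
```

```text
[ 0.54750454 -0.30784054  0.13615402] [-0.7   0.59  1.21  0.    1.34 -1.94]
[ 0.333 -0.455  0.003]
[ 0.466 -0.063  0.003]
[ 0.553 -0.311  0.003]
```

View pics/w4.png

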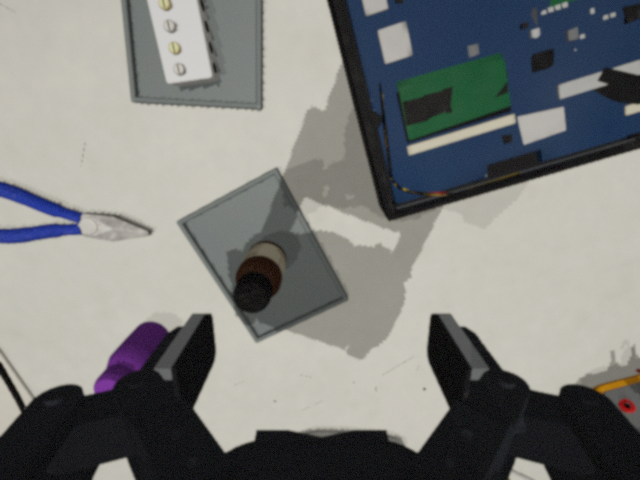

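```bash
python3 - <<'E'
from h import *
print("cap",ray("wrist",(252,296),.073).round(4))
P=[ray("wrist",u,.008)[:2] for u in((277,169),(347,297),(258,341),(179,220))]; print("obl",np.mean(P,0).round(4),np.round(P,3))
print("block cen", ray("wrist",(181,30),.023).round(3))
E
```

```text
cap [ 0.5544 -0.3529  0.073 ]
obl [ 0.5551 -0.3536] [[ 0.491 -0.321]
 [ 0.605 -0.303]
 [ 0.62  -0.386]
 [ 0.503 -0.404]]
block cen [ 0.393 -0.345  0.023]
```

Emit:
servo_tool --steps '[{"tx":0.014,"ty":-0.111,"tz":0,"ax":0,"ay":0,"az":0,"fingers":1},{"tx":0.014,"ty":-0.111,"tz":0,"ax":0,"ay":0,"az":0,"fingers":1},{"tx":0.014,"ty":-0.111,"tz":0,"ax":0,"ay":0,"az":0,"fingers":1}]'

```text
time: 10.53
ee_pos: [0.5539, -0.3505, 0.1365]
orientation: [0.162, 0.987, -0.0, 0.0]
contact_force: [0.8, 0.5, -0.2]
grip_width: 0.0856
finger_force: 0.0
```

Emit:
servo_tool --steps '[{"tx":0,"ty":0,"tz":-0.08,"ax":0,"ay":0,"az":0,"fingers":1},{"tx":0,"ty":0,"tz":-0.16,"ax":0,"ay":0,"az":0,"fingers":1},{"tx":0,"ty":0,"tz":-0.24,"ax":0,"ay":0,"az":0,"fingers":1},{"tx":0,"ty":0,"tz":-0.3,"ax":0,"ay":0,"az":0,"fingers":1},{"tx":0,"ty":0,"tz":-0.3,"ax":0,"ay":0,"az":0,"fingers":1}]'

```text
time: 10.95
ee_pos: [0.552, -0.3466, 0.012]
orientation: [0.161, 0.987, 0.003, -0.004]
contact_force: [-0.4, 0.6, 0.2]
grip_width: 0.0852
finger_force: 0.0
```

Emit:
servo_tool --steps '[{"tx":0,"ty":0,"tz":0,"ax":0,"ay":0,"az":0,"fingers":0.5},{"tx":0,"ty":0,"tz":0,"ax":0,"ay":0,"az":0,"fingers":0.2},{"tx":0,"ty":0,"tz":0,"ax":0,"ay":0,"az":0,"fingers":0.2},{"tx":0,"ty":0,"tz":0,"ax":0,"ay":0,"az":0,"fingers":0.2},{"tx":0,"ty":0,"tz":0,"ax":0,"ay":0,"az":0,"fingers":0.2}]'

```text
time: 11.37
ee_pos: [0.5543, -0.3506, 0.0184]
orientation: [0.162, 0.987, -0.001, 0.001]
contact_force: [-1.3, 1.7, 6.0]
grip_width: 0.0303
finger_force: 39.0
```

Emit:
servo_tool --steps '[{"tx":0,"ty":0,"tz":0,"ax":0,"ay":0,"az":0,"fingers":0.2},{"tx":0,"ty":0,"tz":0,"ax":0,"ay":0,"az":0,"fingers":0.2},{"tx":0,"ty":0,"tz":0,"ax":0,"ay":0,"az":0,"fingers":0.2},{"tx":0,"ty":0,"tz":0,"ax":0,"ay":0,"az":0,"fingers":0.2}]'

```text
time: 11.7
ee_pos: [0.5543, -0.3506, 0.0184]
orientation: [0.162, 0.987, -0.001, 0.001]
contact_force: [-0.5, 1.5, 6.3]
grip_width: 0.0301
finger_force: 39.2
```

Emit:
servo_tool --steps '[{"tx":0,"ty":0,"tz":0.05,"ax":0,"ay":0,"az":0,"fingers":0.2},{"tx":0,"ty":0,"tz":0.12,"ax":0,"ay":0,"az":0,"fingers":0.2},{"tx":0,"ty":0,"tz":0.2,"ax":0,"ay":0,"az":0,"fingers":0.2},{"tx":0,"ty":0,"tz":0.27,"ax":0,"ay":0,"az":0,"fingers":0.2},{"tx":0,"ty":0.03,"tz":0.3,"ax":0,"ay":0,"az":0,"fingers":0.2}]'

```text
time: 12.12
ee_pos: [0.5545, -0.3404, 0.1412]
orientation: [0.163, 0.987, -0.002, 0.003]
contact_force: [0.8, -1.0, -1.0]
grip_width: 0.0299
finger_force: 39.8
```

Emit:
servo_tool --steps '[{"tx":-0.02,"ty":0.1,"tz":0,"ax":0,"ay":0,"az":0,"fingers":0.2},{"tx":-0.04,"ty":0.2,"tz":0,"ax":0,"ay":0,"az":0,"fingers":0.2},{"tx":-0.06,"ty":0.3,"tz":0,"ax":0,"ay":0,"az":0,"fingers":0.2},{"tx":-0.08,"ty":0.4,"tz":0,"ax":0,"ay":0,"az":0,"fingers":0.2},{"tx":-0.1,"ty":0.5,"tz":0,"ax":0,"ay":0,"az":0,"fingers":0.2}]'

```text
time: 12.53
ee_pos: [0.5123, -0.1356, 0.1363]
orientation: [0.162, 0.987, 0.0, -0.0]
contact_force: [1.2, -0.6, -0.2]
grip_width: 0.0299
finger_force: 39.8
```

Emit:
servo_tool --steps '[{"tx":-0.02,"ty":0.1,"tz":0,"ax":0,"ay":0,"az":0,"fingers":0.2},{"tx":-0.04,"ty":0.2,"tz":0,"ax":0,"ay":0,"az":0,"fingers":0.2},{"tx":-0.06,"ty":0.3,"tz":0,"ax":0,"ay":0,"az":0,"fingers":0.2},{"tx":-0.08,"ty":0.4,"tz":0,"ax":0,"ay":0,"az":0,"fingers":0.2},{"tx":-0.1,"ty":0.5,"tz":0,"ax":0,"ay":0,"az":0,"fingers":0.2}]'

```text
time: 12.95
ee_pos: [0.4721, 0.0641, 0.1364]
orientation: [0.162, 0.987, 0.0, -0.0]
contact_force: [1.4, 0.2, -0.6]
grip_width: 0.0297
finger_force: 39.8
```

Emit:
servo_tool --steps '[{"tx":-0.02,"ty":0.1,"tz":0,"ax":0,"ay":0,"az":0,"fingers":0.2},{"tx":-0.04,"ty":0.2,"tz":0,"ax":0,"ay":0,"az":0,"fingers":0.2},{"tx":-0.06,"ty":0.3,"tz":0,"ax":0,"ay":0,"az":0,"fingers":0.2},{"tx":-0.08,"ty":0.4,"tz":0,"ax":0,"ay":0,"az":0,"fingers":0.2},{"tx":-0.1,"ty":0.5,"tz":0,"ax":0,"ay":0,"az":0,"fingers":0.2}]'

```text
time: 13.37
ee_pos: [0.4319, 0.2639, 0.1364]
orientation: [0.162, 0.987, -0.0, -0.0]
contact_force: [0.5, 0.1, -1.5]
grip_width: 0.0302
finger_force: 39.8
```

Emit:
servo_tool --steps '[{"tx":-0.02,"ty":0.1,"tz":0,"ax":0,"ay":0,"az":0,"fingers":0.2},{"tx":-0.04,"ty":0.2,"tz":0,"ax":0,"ay":0,"az":0,"fingers":0.2},{"tx":-0.04,"ty":0.2,"tz":0,"ax":0,"ay":0,"az":0,"fingers":0.2},{"tx":-0.04,"ty":0.2,"tz":0,"ax":0,"ay":0,"az":0,"fingers":0.2}]'

```text
time: 13.7
ee_pos: [0.4159, 0.3434, 0.1361]
orientation: [0.16, 0.987, -0.0, -0.0]
contact_force: [-0.4, -1.1, -0.2]
grip_width: 0.0301
finger_force: 39.9
```

Emit:
servo_tool --steps '[{"tx":-0.035,"ty":0.064,"tz":0,"ax":0,"ay":0,"az":0,"fingers":0.2},{"tx":-0.035,"ty":0.064,"tz":-0.08,"ax":0,"ay":0,"az":0,"fingers":0.2},{"tx":-0.035,"ty":0.064,"tz":-0.16,"ax":0,"ay":0,"az":0,"fingers":0.2},{"tx":-0.035,"ty":0.064,"tz":-0.24,"ax":0,"ay":0,"az":0,"fingers":0.2},{"tx":-0.035,"ty":0.064,"tz":-0.24,"ax":0,"ay":0,"az":0,"fingers":0.2}]'

```text
time: 14.12
ee_pos: [0.4011, 0.3646, 0.0358]
orientation: [0.162, 0.987, -0.003, -0.004]
contact_force: [-0.8, -0.5, -1.6]
grip_width: 0.0303
finger_force: 39.9
```

Emit:
servo_tool --steps '[{"tx":0,"ty":0,"tz":0,"ax":0,"ay":0,"az":0,"fingers":0.2},{"tx":0,"ty":0,"tz":0,"ax":0,"ay":0,"az":0,"fingers":0.2}]'

```text
time: 14.28
ee_pos: [0.4046, 0.3671, 0.0423]
orientation: [0.162, 0.987, 0.001, 0.001]
contact_force: [0.7, -0.3, -0.4]
grip_width: 0.0302
finger_force: 39.9
```

```bash
python3 - <<'E'
from h import *
s=env.read_state();print(s["ee_pos"]);I=env.read_camera("wrist");S=env.read_camera("scene")
cv2.imwrite("pics/w5.png",np.hstack([cv2.resize(I,(400,300)),cv2.resize(S[120:270,130:330],(400,300))]))
E
```

```text
[0.40460943 0.36712494 0.04226666]
```

View pics/w5.png

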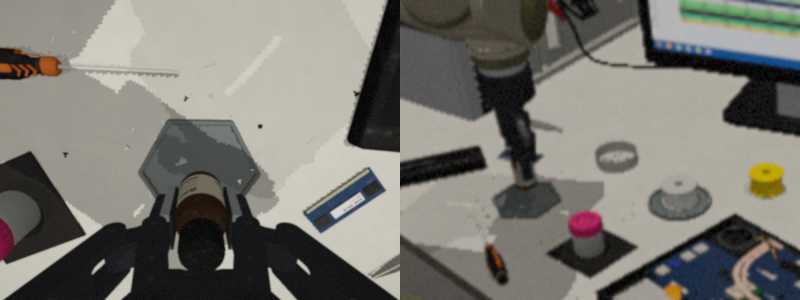

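Bottle is held upright over the hex dish (about 490,190 in the right half); reel sits in the round dish at (680,190) and jar on the mat at (585,235). Lowering and releasing.

Emit:
servo_tool --steps '[{"tx":-0.007,"ty":0.005,"tz":-0.03,"ax":0,"ay":0,"az":0,"fingers":0.2},{"tx":-0.007,"ty":0.005,"tz":-0.05,"ax":0,"ay":0,"az":0,"fingers":0.2},{"tx":-0.007,"ty":0.005,"tz":-0.06,"ax":0,"ay":0,"az":0,"fingers":0.2},{"tx":-0.007,"ty":0.005,"tz":-0.06,"ax":0,"ay":0,"az":0,"fingers":0.2},{"tx":-0.007,"ty":0.005,"tz":-0.06,"ax":0,"ay":0,"az":0,"fingers":0.2}]'

```text
time: 14.8
ee_pos: [0.4011, 0.3693, 0.018]
orientation: [0.162, 0.987, 0.0, 0.0]
contact_force: [-3.9, -2.4, 8.3]
grip_width: 0.0298
finger_force: 41.1
```

Emit:
servo_tool --steps '[{"tx":0,"ty":0,"tz":0,"ax":0,"ay":0,"az":0,"fingers":0.2}]'

```text
time: 14.88
ee_pos: [0.4011, 0.3693, 0.018]
orientation: [0.162, 0.987, 0.0, 0.0]
contact_force: [-3.3, -2.1, 8.5]
grip_width: 0.0299
finger_force: 41.1
```

Emit:
servo_tool --steps '[{"tx":0,"ty":0,"tz":0,"ax":0,"ay":0,"az":0,"fingers":0.5},{"tx":0,"ty":0,"tz":0,"ax":0,"ay":0,"az":0,"fingers":1},{"tx":0,"ty":0,"tz":0,"ax":0,"ay":0,"az":0,"fingers":1},{"tx":0,"ty":0,"tz":0,"ax":0,"ay":0,"az":0,"fingers":1},{"tx":0,"ty":0,"tz":0,"ax":0,"ay":0,"az":0,"fingers":1}]'

```text
time: 15.3
ee_pos: [0.4009, 0.3694, 0.0166]
orientation: [0.162, 0.987, -0.0, 0.0]
contact_force: [-0.1, -0.7, 0.2]
grip_width: 0.0852
finger_force: 0.0
```

Emit:
servo_tool --steps '[{"tx":0,"ty":0,"tz":0.08,"ax":0,"ay":0,"az":0,"fingers":1},{"tx":0,"ty":0,"tz":0.16,"ax":0,"ay":0,"az":0,"fingers":1},{"tx":0,"ty":0,"tz":0.25,"ax":0,"ay":0,"az":0,"fingers":1},{"tx":0,"ty":0,"tz":0.33,"ax":0,"ay":0,"az":0,"fingers":1},{"tx":0,"ty":0,"tz":0.33,"ax":0,"ay":0,"az":0,"fingers":1}]'

```text
time: 15.72
ee_pos: [0.403, 0.3707, 0.1548]
orientation: [0.162, 0.987, 0.004, 0.004]
contact_force: [0.9, 0.0, 1.1]
grip_width: 0.0856
finger_force: 0.0
```

Emit:
servo_tool --steps '[{"tx":0,"ty":-0.1,"tz":0,"ax":0,"ay":0,"az":0,"fingers":1},{"tx":0,"ty":-0.2,"tz":0,"ax":0,"ay":0,"az":0,"fingers":1},{"tx":0,"ty":-0.3,"tz":0,"ax":0,"ay":0,"az":0,"fingers":1},{"tx":0,"ty":-0.4,"tz":0,"ax":0,"ay":0,"az":0,"fingers":1},{"tx":0,"ty":-0.5,"tz":0,"ax":0,"ay":0,"az":0,"fingers":1}]'

```text
time: 16.13
ee_pos: [0.4003, 0.1678, 0.1483]
orientation: [0.161, 0.987, -0.0, -0.0]
contact_force: [0.9, 0.3, 0.4]
grip_width: 0.0854
finger_force: 0.0
```

Emit:
servo_tool --steps '[{"tx":0,"ty":-0.1,"tz":0,"ax":0,"ay":0,"az":0,"fingers":1},{"tx":0,"ty":-0.2,"tz":0,"ax":0,"ay":0,"az":0,"fingers":1},{"tx":0,"ty":-0.3,"tz":0,"ax":0,"ay":0,"az":0,"fingers":1},{"tx":0,"ty":-0.4,"tz":0,"ax":0,"ay":0,"az":0,"fingers":1},{"tx":0,"ty":-0.5,"tz":0,"ax":0,"ay":0,"az":0,"fingers":1}]'

```text
time: 16.55
ee_pos: [0.4003, -0.0324, 0.1485]
orientation: [0.162, 0.987, 0.0, -0.0]
contact_force: [1.6, -0.2, -0.6]
grip_width: 0.0852
finger_force: 0.0
```

Emit:
servo_tool --steps '[{"tx":0,"ty":-0.1,"tz":0,"ax":0,"ay":0,"az":0.03,"fingers":1},{"tx":0,"ty":-0.2,"tz":0,"ax":0,"ay":0,"az":0.06,"fingers":1},{"tx":0,"ty":-0.3,"tz":0,"ax":0,"ay":0,"az":0.08,"fingers":1},{"tx":0,"ty":-0.4,"tz":0,"ax":0,"ay":0,"az":0.08,"fingers":1},{"tx":0,"ty":-0.5,"tz":0,"ax":0,"ay":0,"az":0.08,"fingers":1}]'

```text
time: 16.97
ee_pos: [0.4003, -0.2327, 0.1484]
orientation: [0.1, 0.995, 0.0, -0.0]
contact_force: [0.8, 0.3, -0.1]
grip_width: 0.0852
finger_force: 0.0
```

Emit:
servo_tool --steps '[{"tx":-0.01,"ty":-0.08,"tz":0,"ax":0,"ay":0,"az":0,"fingers":1},{"tx":-0.02,"ty":-0.16,"tz":0,"ax":0,"ay":0,"az":0,"fingers":1},{"tx":-0.03,"ty":-0.25,"tz":0,"ax":0,"ay":0,"az":0,"fingers":1},{"tx":-0.03,"ty":-0.25,"tz":0,"ax":0,"ay":0,"az":0,"fingers":1},{"tx":-0.03,"ty":-0.25,"tz":0,"ax":0,"ay":0,"az":0,"fingers":1}]'

```text
time: 17.38
ee_pos: [0.3884, -0.3319, 0.1479]
orientation: [0.101, 0.995, 0.0, -0.0]
contact_force: [-0.2, 0.8, 1.3]
grip_width: 0.0855
finger_force: 0.0
```

```bash
python3 - <<'E'
from h import *
s=env.read_state();print(s["ee_pos"],s["orientation"].round(3),s["q"].round(2));c=env.get_calibration("wrist");I=env.read_camera("wrist")
H=cv2.cvtColor(I,cv2.COLOR_BGR2HSV)
cv2.imwrite("pics/w6.png",I); T=env.read_camera("top");cv2.imwrite("pics/t6.png",T)
E
```

```text
[ 0.38835848 -0.33186782  0.14785397] [ 0.101  0.995  0.    -0.   ] [-0.94  0.39  1.54  0.    1.21 -2.31]
```

View pics/w6.png

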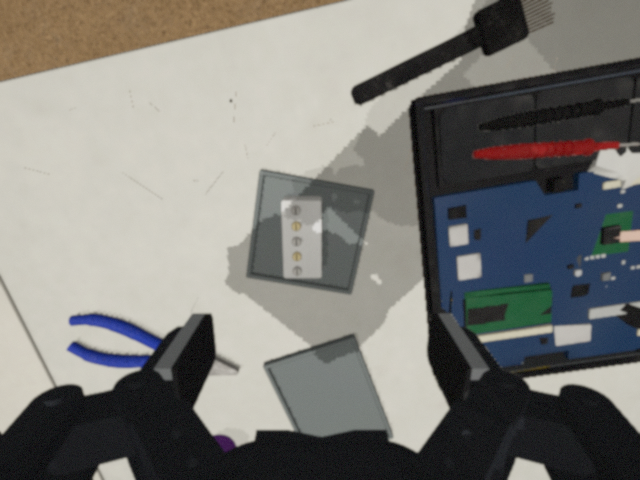

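```bash
python3 - <<'E'
from h import *
print("block",ray("wrist",(302,239),.024).round(4))
P=[ray("wrist",u,.008)[:2] for u in((262,171),(373,190),(350,292),(248,277))]; print("sq",np.mean(P,0).round(4))
print(env.read_state()["ee_pos"])
E
```

```text
block [ 0.3886 -0.3452  0.024 ]
sq [ 0.3908 -0.3414]
[ 0.38872179 -0.32985836  0.14821076]
```

Emit:
servo_tool --steps '[{"tx":0,"ty":-0.035,"tz":-0.08,"ax":0,"ay":0,"az":0,"fingers":1},{"tx":0,"ty":-0.035,"tz":-0.17,"ax":0,"ay":0,"az":0,"fingers":1},{"tx":0,"ty":-0.035,"tz":-0.26,"ax":0,"ay":0,"az":0,"fingers":1},{"tx":0,"ty":-0.035,"tz":-0.32,"ax":0,"ay":0,"az":0,"fingers":1},{"tx":0,"ty":-0.035,"tz":-0.355,"ax":0,"ay":0,"az":0,"fingers":1}]'

```text
time: 17.9
ee_pos: [0.3884, -0.3421, 0.0041]
orientation: [0.099, 0.995, 0.002, -0.001]
contact_force: [1.0, -0.2, 0.7]
grip_width: 0.0854
finger_force: 0.0
```

Emit:
servo_tool --steps '[{"tx":0,"ty":0,"tz":0,"ax":0,"ay":0,"az":0,"fingers":1},{"tx":0,"ty":0,"tz":0,"ax":0,"ay":0,"az":0,"fingers":0.2},{"tx":0,"ty":0,"tz":0,"ax":0,"ay":0,"az":0,"fingers":0.2},{"tx":0,"ty":0,"tz":0,"ax":0,"ay":0,"az":0,"fingers":0.2},{"tx":0,"ty":0,"tz":0,"ax":0,"ay":0,"az":0,"fingers":0.2}]'

```text
time: 18.32
ee_pos: [0.3893, -0.3449, 0.0078]
orientation: [0.099, 0.995, -0.001, 0.001]
contact_force: [-0.4, -0.4, -0.0]
grip_width: 0.0388
finger_force: 0.0
```

Emit:
servo_tool --steps '[{"tx":0,"ty":0,"tz":0,"ax":0,"ay":0,"az":0,"fingers":0.2},{"tx":0,"ty":0,"tz":0,"ax":0,"ay":0,"az":0,"fingers":0.2},{"tx":0,"ty":0,"tz":0,"ax":0,"ay":0,"az":0,"fingers":0.2},{"tx":0,"ty":0,"tz":0,"ax":0,"ay":0,"az":0,"fingers":0.2},{"tx":0,"ty":0,"tz":0,"ax":0,"ay":0,"az":0,"fingers":0.2}]'

```text
time: 18.73
ee_pos: [0.3892, -0.345, 0.0078]
orientation: [0.099, 0.995, -0.001, 0.001]
contact_force: [-0.3, 1.5, 5.7]
grip_width: 0.0293
finger_force: 40.1
```

Emit:
servo_tool --steps '[{"tx":0,"ty":0,"tz":0.05,"ax":0,"ay":0,"az":0,"fingers":0.2},{"tx":0,"ty":0,"tz":0.13,"ax":0,"ay":0,"az":0,"fingers":0.2},{"tx":0.05,"ty":0,"tz":0.17,"ax":0,"ay":0,"az":0,"fingers":0.2},{"tx":0.13,"ty":-0.01,"tz":0.17,"ax":0,"ay":0,"az":0,"fingers":0.2},{"tx":0.22,"ty":-0.01,"tz":0.17,"ax":0,"ay":0,"az":0,"fingers":0.2}]'

```text
time: 19.15
ee_pos: [0.4776, -0.3496, 0.0767]
orientation: [0.1, 0.995, -0.001, 0.001]
contact_force: [-1.4, 0.0, -0.6]
grip_width: 0.0288
finger_force: 40.2
```

Emit:
servo_tool --steps '[{"tx":0.09,"ty":-0.01,"tz":0,"ax":0,"ay":0,"az":0,"fingers":0.2},{"tx":0.193,"ty":-0.01,"tz":0,"ax":0,"ay":0,"az":0,"fingers":0.2},{"tx":0.193,"ty":-0.01,"tz":-0.08,"ax":0,"ay":0,"az":0,"fingers":0.2},{"tx":0.193,"ty":-0.01,"tz":-0.1,"ax":0,"ay":0,"az":0,"fingers":0.2},{"tx":0.193,"ty":-0.01,"tz":-0.1,"ax":0,"ay":0,"az":0,"fingers":0.2}]'

```text
time: 19.57
ee_pos: [0.5526, -0.3512, 0.0319]
orientation: [0.099, 0.995, 0.002, -0.003]
contact_force: [0.1, -0.2, -1.6]
grip_width: 0.0294
finger_force: 40.1
```

Emit:
servo_tool --steps '[{"tx":0,"ty":0,"tz":0,"ax":0,"ay":0,"az":0,"fingers":0.2},{"tx":0,"ty":0,"tz":0,"ax":0,"ay":0,"az":0,"fingers":0.2}]'

```text
time: 19.73
ee_pos: [0.5537, -0.3532, 0.0362]
orientation: [0.1, 0.995, -0.0, 0.001]
contact_force: [-0.5, -0.3, -1.2]
grip_width: 0.0293
finger_force: 40.1
```

```bash
python3 - <<'E'
from h import *
s=env.read_state();print(s["ee_pos"]);I=env.read_camera("wrist");S=env.read_camera("scene")
cv2.imwrite("pics/w7.png",np.hstack([cv2.resize(I,(400,300)),cv2.resize(S[230:380,340:540],(400,300))]))
E
```

```text
[ 0.55372458 -0.35322426  0.0361706 ]
```

View pics/w7.png

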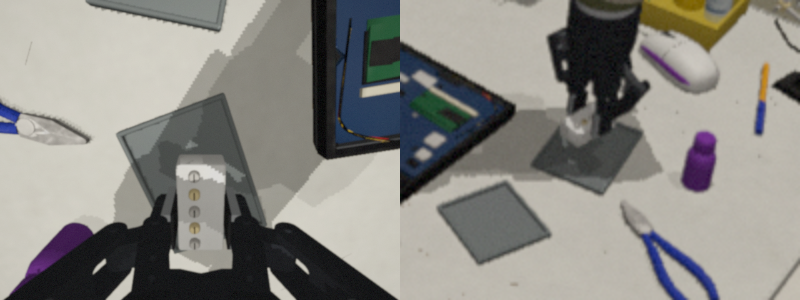

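Block is held level above the oblong dish (left crop about 200,205). Lower 28 mm, release, and lift.

Emit:
servo_tool --steps '[{"tx":0.002,"ty":0,"tz":-0.03,"ax":0,"ay":0,"az":0,"fingers":0.2},{"tx":0.002,"ty":0,"tz":-0.055,"ax":0,"ay":0,"az":0,"fingers":0.2},{"tx":0.002,"ty":0,"tz":-0.07,"ax":0,"ay":0,"az":0,"fingers":0.2},{"tx":0.002,"ty":0,"tz":-0.07,"ax":0,"ay":0,"az":0,"fingers":0.2},{"tx":0.002,"ty":0,"tz":-0.07,"ax":0,"ay":0,"az":0,"fingers":0.2}]'

```text
time: 20.25
ee_pos: [0.5548, -0.3525, 0.0068]
orientation: [0.099, 0.995, 0.0, -0.0]
contact_force: [-1.5, 1.8, 7.1]
grip_width: 0.0288
finger_force: 42.6
```

Emit:
servo_tool --steps '[{"tx":0,"ty":0,"tz":0,"ax":0,"ay":0,"az":0,"fingers":0.5},{"tx":0,"ty":0,"tz":0,"ax":0,"ay":0,"az":0,"fingers":1},{"tx":0,"ty":0,"tz":0,"ax":0,"ay":0,"az":0,"fingers":1},{"tx":0,"ty":0,"tz":0,"ax":0,"ay":0,"az":0,"fingers":1},{"tx":0,"ty":0,"tz":0,"ax":0,"ay":0,"az":0,"fingers":1}]'

```text
time: 20.67
ee_pos: [0.5548, -0.3526, 0.0064]
orientation: [0.099, 0.995, 0.0, -0.0]
contact_force: [0.5, 0.1, -0.6]
grip_width: 0.0851
finger_force: 0.0
```

Emit:
servo_tool --steps '[{"tx":0,"ty":0,"tz":0.08,"ax":0,"ay":0,"az":0,"fingers":1},{"tx":0,"ty":0,"tz":0.16,"ax":0,"ay":0,"az":0,"fingers":1},{"tx":0,"ty":0,"tz":0.25,"ax":0,"ay":0,"az":0,"fingers":1},{"tx":0,"ty":0,"tz":0.3,"ax":0,"ay":0,"az":0,"fingers":1},{"tx":0,"ty":0,"tz":0.3,"ax":0,"ay":0,"az":0,"fingers":1}]'

```text
time: 21.08
ee_pos: [0.5564, -0.3539, 0.132]
orientation: [0.099, 0.995, -0.003, 0.004]
contact_force: [0.4, 1.1, 0.1]
grip_width: 0.0854
finger_force: 0.0
```

Emit:
servo_tool --steps '[{"tx":-0.03,"ty":0.095,"tz":0,"ax":0,"ay":0,"az":0,"fingers":1},{"tx":-0.06,"ty":0.19,"tz":0,"ax":0,"ay":0,"az":0,"fingers":1},{"tx":-0.09,"ty":0.285,"tz":0,"ax":0,"ay":0,"az":0,"fingers":1},{"tx":-0.12,"ty":0.38,"tz":0,"ax":0,"ay":0,"az":0,"fingers":1},{"tx":-0.15,"ty":0.475,"tz":0,"ax":0,"ay":0,"az":0,"fingers":1}]'

```text
time: 21.5
ee_pos: [0.4936, -0.1608, 0.1259]
orientation: [0.1, 0.995, 0.0, -0.001]
contact_force: [1.0, 0.4, 0.4]
grip_width: 0.0853
finger_force: 0.0
```

Emit:
servo_tool --steps '[{"tx":-0.03,"ty":0.095,"tz":0,"ax":0,"ay":0,"az":0,"fingers":1},{"tx":-0.06,"ty":0.19,"tz":0,"ax":0,"ay":0,"az":0,"fingers":1},{"tx":-0.09,"ty":0.285,"tz":0,"ax":0,"ay":0,"az":0,"fingers":1},{"tx":-0.12,"ty":0.38,"tz":0,"ax":0,"ay":0,"az":0,"fingers":1},{"tx":-0.15,"ty":0.475,"tz":0,"ax":0,"ay":0,"az":0,"fingers":1}]'

```text
time: 21.92
ee_pos: [0.4336, 0.029, 0.1261]
orientation: [0.1, 0.995, 0.0, -0.0]
contact_force: [0.9, 0.2, 0.0]
grip_width: 0.0856
finger_force: 0.0
```

Emit:
servo_tool --steps '[{"tx":-0.03,"ty":0.095,"tz":0,"ax":0,"ay":0,"az":0,"fingers":1},{"tx":-0.06,"ty":0.19,"tz":0,"ax":0,"ay":0,"az":0,"fingers":1},{"tx":-0.09,"ty":0.285,"tz":0,"ax":0,"ay":0,"az":0,"fingers":1},{"tx":-0.12,"ty":0.38,"tz":0,"ax":0,"ay":0,"az":0,"fingers":1},{"tx":-0.13,"ty":0.42,"tz":0,"ax":0,"ay":0,"az":0,"fingers":1}]'

```text
time: 22.33
ee_pos: [0.3805, 0.1985, 0.1261]
orientation: [0.098, 0.995, 0.0, -0.001]
contact_force: [0.1, -0.9, -0.7]
grip_width: 0.0857
finger_force: 0.0
```

Emit:
servo_tool --steps '[{"tx":0,"ty":0,"tz":0,"ax":0,"ay":0,"az":0,"fingers":1},{"tx":0,"ty":0,"tz":0,"ax":0,"ay":0,"az":0,"fingers":1}]'

```text
time: 22.5
ee_pos: [0.3824, 0.1958, 0.1262]
orientation: [0.098, 0.995, -0.0, -0.0]
contact_force: [1.4, -0.0, 0.1]
grip_width: 0.0858
finger_force: 0.0
```

```bash
python3 - <<'E'
from h import *
s=env.read_state();print(s["ee_pos"],s["q"].round(2));c=env.get_calibration("wrist");I=env.read_camera("wrist")
H=cv2.cvtColor(I,cv2.COLOR_BGR2HSV);h=hull((H[...,1]>120)&(H[...,0]>150)&(H[...,2]>80));print(cv2.boundingRect(h),cen(h),ray("wrist",cen(h),.052,c))
E
```

```text
[0.38236959 0.19581541 0.12616676] [ 0.2   0.3   1.78 -0.    1.07 -1.18]
(293, 220, 72, 72) (328.14546665002285, 256.03274664003663) [0.38192126 0.19955696 0.052     ]
```

Emit:
servo_tool --steps '[{"tx":0,"ty":0.01,"tz":-0.07,"ax":0,"ay":0,"az":0,"fingers":1},{"tx":0,"ty":0.01,"tz":-0.14,"ax":0,"ay":0,"az":0,"fingers":1},{"tx":0,"ty":0.01,"tz":-0.21,"ax":0,"ay":0,"az":0,"fingers":1},{"tx":0,"ty":0.01,"tz":-0.252,"ax":0,"ay":0,"az":0,"fingers":1},{"tx":0,"ty":0.01,"tz":-0.252,"ax":0,"ay":0,"az":0,"fingers":1}]'

```text
time: 22.97
ee_pos: [0.3818, 0.1978, 0.0232]
orientation: [0.101, 0.995, -0.001, -0.003]
contact_force: [0.0, 0.0, -0.0]
grip_width: 0.0858
finger_force: 0.0
```

Emit:
servo_tool --steps '[{"tx":0,"ty":0,"tz":0,"ax":0,"ay":0,"az":0,"fingers":0.3},{"tx":0,"ty":0,"tz":0,"ax":0,"ay":0,"az":0,"fingers":0.3},{"tx":0,"ty":0,"tz":0,"ax":0,"ay":0,"az":0,"fingers":0.3},{"tx":0,"ty":0,"tz":0,"ax":0,"ay":0,"az":0,"fingers":0.3},{"tx":0,"ty":0,"tz":0,"ax":0,"ay":0,"az":0,"fingers":0.3}]'

```text
time: 23.38
ee_pos: [0.3836, 0.1993, 0.0272]
orientation: [0.099, 0.995, 0.0, 0.001]
contact_force: [-0.8, -3.0, 6.4]
grip_width: 0.0437
finger_force: 39.7
```

Emit:
servo_tool --steps '[{"tx":0,"ty":0,"tz":0,"ax":0,"ay":0,"az":0,"fingers":0.3},{"tx":0,"ty":0,"tz":0,"ax":0,"ay":0,"az":0,"fingers":0.3},{"tx":0,"ty":0,"tz":0,"ax":0,"ay":0,"az":0,"fingers":0.3},{"tx":0,"ty":0,"tz":0,"ax":0,"ay":0,"az":0,"fingers":0.3},{"tx":0,"ty":0,"tz":0,"ax":0,"ay":0,"az":0,"fingers":0.3}]'

```text
time: 23.8
ee_pos: [0.3837, 0.1993, 0.0272]
orientation: [0.099, 0.995, 0.0, 0.001]
contact_force: [-0.2, -1.1, 7.3]
grip_width: 0.0435
finger_force: 39.7
```

Emit:
servo_tool --steps '[{"tx":0,"ty":0,"tz":0.05,"ax":0,"ay":0,"az":0,"fingers":0.3},{"tx":0,"ty":0,"tz":0.14,"ax":0,"ay":0,"az":0,"fingers":0.3},{"tx":0,"ty":0,"tz":0.22,"ax":0,"ay":0,"az":0,"fingers":0.3},{"tx":0,"ty":-0.06,"tz":0.22,"ax":0,"ay":0,"az":0,"fingers":0.3},{"tx":0,"ty":-0.14,"tz":0.22,"ax":0,"ay":0,"az":0,"fingers":0.3}]'

```text
time: 24.22
ee_pos: [0.3838, 0.1439, 0.1163]
orientation: [0.098, 0.995, 0.001, 0.003]
contact_force: [0.6, -0.1, -1.6]
grip_width: 0.0434
finger_force: 41.0
```

Emit:
servo_tool --steps '[{"tx":0,"ty":-0.1,"tz":0,"ax":0,"ay":0,"az":0,"fingers":0.3},{"tx":0,"ty":-0.2,"tz":0,"ax":0,"ay":0,"az":0,"fingers":0.3},{"tx":0,"ty":-0.3,"tz":0,"ax":0,"ay":0,"az":0,"fingers":0.3},{"tx":0,"ty":-0.4,"tz":0,"ax":0,"ay":0,"az":0,"fingers":0.3},{"tx":0,"ty":-0.5,"tz":0,"ax":0,"ay":0,"az":0,"fingers":0.3}]'

```text
time: 24.63
ee_pos: [0.3825, -0.0586, 0.1148]
orientation: [0.099, 0.995, -0.0, 0.001]
contact_force: [0.7, 1.0, -0.1]
grip_width: 0.0437
finger_force: 41.0
```

Emit:
servo_tool --steps '[{"tx":0,"ty":-0.1,"tz":0,"ax":0,"ay":0,"az":0,"fingers":0.3},{"tx":0,"ty":-0.2,"tz":0,"ax":0,"ay":0,"az":0,"fingers":0.3},{"tx":0,"ty":-0.3,"tz":0,"ax":0,"ay":0,"az":0,"fingers":0.3},{"tx":0.01,"ty":-0.4,"tz":0,"ax":0,"ay":0,"az":0,"fingers":0.3},{"tx":0.02,"ty":-0.5,"tz":0,"ax":0,"ay":0,"az":0,"fingers":0.3}]'

```text
time: 25.05
ee_pos: [0.3904, -0.2588, 0.1148]
orientation: [0.1, 0.995, -0.001, 0.001]
contact_force: [1.3, 0.3, -0.6]
grip_width: 0.0438
finger_force: 41.0
```

Emit:
servo_tool --steps '[{"tx":0,"ty":-0.1,"tz":0,"ax":0,"ay":0,"az":0,"fingers":0.3},{"tx":0,"ty":-0.19,"tz":0,"ax":0,"ay":0,"az":0,"fingers":0.3},{"tx":0,"ty":-0.19,"tz":-0.08,"ax":0,"ay":0,"az":0,"fingers":0.3},{"tx":0,"ty":-0.19,"tz":-0.15,"ax":0,"ay":0,"az":0,"fingers":0.3},{"tx":0,"ty":-0.19,"tz":-0.15,"ax":0,"ay":0,"az":0,"fingers":0.3}]'

```text
time: 25.47
ee_pos: [0.3892, -0.3313, 0.0505]
orientation: [0.1, 0.995, 0.003, -0.002]
contact_force: [-1.2, 0.8, -2.3]
grip_width: 0.0437
finger_force: 41.1
```

Emit:
servo_tool --steps '[{"tx":0,"ty":0,"tz":0,"ax":0,"ay":0,"az":0,"fingers":0.3},{"tx":0,"ty":0,"tz":0,"ax":0,"ay":0,"az":0,"fingers":0.3}]'

```text
time: 25.63
ee_pos: [0.3915, -0.333, 0.0556]
orientation: [0.099, 0.995, -0.001, 0.001]
contact_force: [0.4, 0.8, -0.8]
grip_width: 0.0435
finger_force: 41.1
```

Needs −7 mm in y, then down 28 mm.

Emit:
servo_tool --steps '[{"tx":0,"ty":-0.017,"tz":0,"ax":0,"ay":0,"az":0,"fingers":0.3},{"tx":0,"ty":-0.017,"tz":-0.03,"ax":0,"ay":0,"az":0,"fingers":0.3},{"tx":0,"ty":-0.017,"tz":-0.055,"ax":0,"ay":0,"az":0,"fingers":0.3},{"tx":0,"ty":-0.017,"tz":-0.069,"ax":0,"ay":0,"az":0,"fingers":0.3},{"tx":0,"ty":-0.017,"tz":-0.069,"ax":0,"ay":0,"az":0,"fingers":0.3}]'

```text
time: 26.05
ee_pos: [0.3911, -0.3399, 0.0264]
orientation: [0.099, 0.995, -0.001, 0.0]
contact_force: [-0.4, 0.9, -0.4]
grip_width: 0.0439
finger_force: 42.3
```

Emit:
servo_tool --steps '[{"tx":0,"ty":0,"tz":0,"ax":0,"ay":0,"az":0,"fingers":0.3},{"tx":0,"ty":0,"tz":0,"ax":0,"ay":0,"az":0,"fingers":0.3}]'

```text
time: 26.22
ee_pos: [0.391, -0.3394, 0.0265]
orientation: [0.099, 0.995, -0.0, 0.0]
contact_force: [0.0, -0.3, -0.7]
grip_width: 0.0437
finger_force: 42.3
```

Release, rise, and back off towards the middle for a final look.

Emit:
servo_tool --steps '[{"tx":0,"ty":0,"tz":0,"ax":0,"ay":0,"az":0,"fingers":0.6},{"tx":0,"ty":0,"tz":0,"ax":0,"ay":0,"az":0,"fingers":1},{"tx":0,"ty":0,"tz":0,"ax":0,"ay":0,"az":0,"fingers":1},{"tx":0,"ty":0,"tz":0,"ax":0,"ay":0,"az":0,"fingers":1},{"tx":0,"ty":0,"tz":0,"ax":0,"ay":0,"az":0,"fingers":1}]'

```text
time: 26.63
ee_pos: [0.3909, -0.3394, 0.0263]
orientation: [0.099, 0.995, -0.0, 0.0]
contact_force: [0.7, -0.1, 0.5]
grip_width: 0.0854
finger_force: 0.0
```

Emit:
servo_tool --steps '[{"tx":0,"ty":0,"tz":0.08,"ax":0,"ay":0,"az":0,"fingers":1},{"tx":0,"ty":0,"tz":0.17,"ax":0,"ay":0,"az":0,"fingers":1},{"tx":0,"ty":0,"tz":0.26,"ax":0,"ay":0,"az":0,"fingers":1},{"tx":0,"ty":0,"tz":0.36,"ax":0,"ay":0,"az":0,"fingers":1},{"tx":0,"ty":0.05,"tz":0.42,"ax":0,"ay":0,"az":0,"fingers":1}]'

```text
time: 27.05
ee_pos: [0.3914, -0.322, 0.1981]
orientation: [0.1, 0.995, -0.002, 0.002]
contact_force: [0.3, -0.1, 0.2]
grip_width: 0.0857
finger_force: 0.0
```

Emit:
servo_tool --steps '[{"tx":0,"ty":0.1,"tz":0,"ax":0,"ay":0,"az":0,"fingers":1},{"tx":0,"ty":0.2,"tz":0,"ax":0,"ay":0,"az":0,"fingers":1},{"tx":0,"ty":0.3,"tz":0,"ax":0,"ay":0,"az":0,"fingers":1},{"tx":0,"ty":0.4,"tz":0,"ax":0,"ay":0,"az":0,"fingers":1},{"tx":0,"ty":0.5,"tz":0,"ax":0,"ay":0,"az":0,"fingers":1}]'

```text
time: 27.47
ee_pos: [0.3903, -0.1177, 0.1944]
orientation: [0.1, 0.995, -0.0, 0.0]
contact_force: [0.4, 0.4, 0.2]
grip_width: 0.0855
finger_force: 0.0
```

Emit:
servo_tool --steps '[{"tx":0,"ty":0.1,"tz":0,"ax":0,"ay":0,"az":0,"fingers":1},{"tx":0,"ty":0.2,"tz":0,"ax":0,"ay":0,"az":0,"fingers":1},{"tx":0,"ty":0.2,"tz":0,"ax":0,"ay":0,"az":0,"fingers":1}]'

```text
time: 27.72
ee_pos: [0.3896, -0.0338, 0.1944]
orientation: [0.096, 0.995, 0.001, -0.0]
contact_force: [0.2, 0.4, 0.4]
grip_width: 0.0855
finger_force: 0.0
```

```bash
python3 - <<'E'
from h import *
T=env.read_camera("top");S=env.read_camera("scene");cv2.imwrite("pics/t9.png",T)
r=lambda I,a,b,c,d:cv2.resize(I[b:d,a:c],(390,295),interpolation=2)
cv2.imwrite("pics/f.png",np.vstack([np.hstack([r(T,125,185,285,305),r(T,370,185,530,305)]),np.hstack([r(S,150,160,320,290),r(S,340,250,510,380)])]))
E
```

```text
(no output)
```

View pics/f.png

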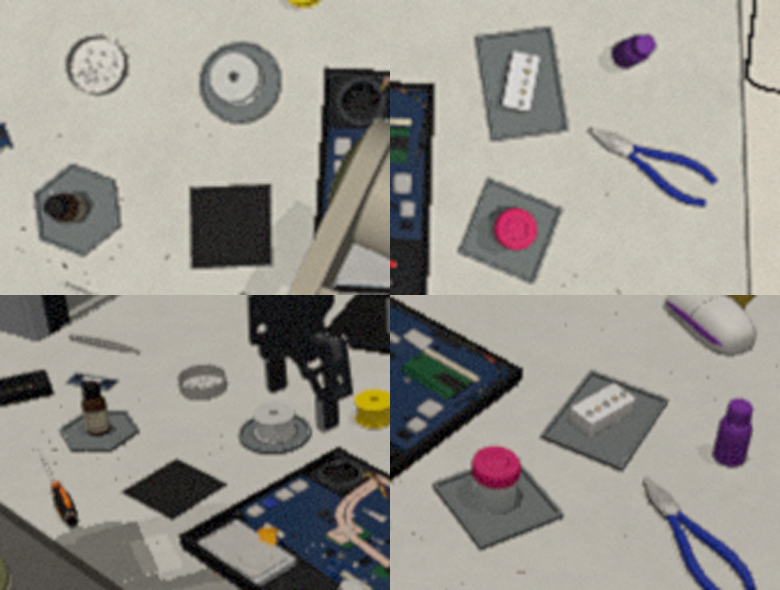

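```bash
python3 - <<'E'
from h import *
for k,u,z,d in(("reel",(220.6,216.3),.033,(.545,.1945)),("bottle",(149.2,269.2),.073,(.4012,.3688)),("jar",(421.7,278.2),.052,(.3905,-.340)),("block",(423.3,218),.025,(.5545,-.353)),("tin",(125+98/2.4375,185+65/2.458),.02,(.5593,.3507))):
    p=ray("top",u,z)[:2];print(k,p.round(4),((p-d)*1000).round(1))
E
```

```text
reel [0.5465 0.1971] [1.5 2.6]
bottle [0.4007 0.365 ] [-0.5 -3.8]
jar [ 0.3895 -0.3361] [-1.   3.9]
block [ 0.5526 -0.3486] [-1.9  4.4]
tin [0.5592 0.3499] [-0.1 -0.8]
```

All four are within 5 mm of their dish centres, and the tin has not moved.

```bash
python3 -c "
from bench import env
print(env.job_done())"
```

```text
the job is handed in; nothing more can be done
None
```

I handed the job in with the reel in the round dish, the block in the oblong, the jar in the square and the bottle in the six-sided, each upright and measured within about 5 mm of its dish centre; the tin hadn't moved, and the hand-in returned no verdict.

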